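Unload the sample carousel

ROBOT

A 6-joint arm with a two-finger parallel gripper is mounted at the origin on the work surface. World frame = base frame: x ahead of the robot, y to its left, z up, the work surface at z = 0. Lengths are in m, angles in rad, forces in N, time in s.
With the tool pointing down it reaches from about 0.35 to 0.775 m from the base axis. Payload 7.3 kg.
Tool frame: the origin (TCP) lies midway between the tips of the shut fingers; the grasp point (between the pads) lies 19 mm behind it; z points along the fingers, y is the line along which they close (so a half turn about z gives the same grasp; the last joint's range is limited). The gripper opens to 92 mm and grips with 3 to 60 N. Pads are 19 mm wide; open, the fingers measure 130 mm over their backs; the gripper's body (75 mm by 190 mm) begins 47 mm behind the grasp point.
Start: joints at [1.065, 0.342, 1.524, -0, 1.275, -0.146], TCP at [0.185, 0.491, 0.227] pointing down, gripper open.
Joint ranges: [-2.53, 2.53], [-0.77, 2.02], [0.04, 2.7], [-1, 4.14], [0.28, 2.66], [-3.11, 3.11]. Speed limits (rad/s): [2.57, 2.57, 3.14, 3.14, 3.14, 3.14].

INTERFACE

Orientations are given as [roll, pitch, yaw] about the fixed x, y, z axes, in that order (R = Rz(yaw) Ry(pitch) Rx(roll)).
In Python, from cell import monitor, vision, workorder gives the robot as it stands.
- The arm moves only by the tool move_arm, never from a script. Its argument "rows" is a list of rows, each a list of 5 numbers: the shift along the world's x, y, z in mm, then the turn about the world's z in rad, then the closure, from -1 (fully open) to 1 (shut). A call has 1 to 12 rows; each row shifts and turns the commanded pose from where the row before left it; what a row does not reach is not made up. A row lasts 1/10 s, in which the tool goes at most 50 mm and 8.59 degrees, less where a joint would pass 70% of its speed; a pose out of reach is approached as far as the arm can. A call is refused whole if a number of a shift passes 50 or a number of a turn 0.15, either way. A call with a gripper value outside its range is refused whole. The fingers move at their own pace and stop on an object; "newtons" is the grip in N (left out, the last holds). Time passes only in rows, so rows that do not move let the fingers close. It gives the time, the measured TCP pose, the force, the opening and the grip force at its end, in the units of the state.
- monitor.observe(): the state, without advancing time (a new reading comes with each control period).
- vision.read_camera(name): name is "scene" or "top" or "wrist"; returns the picture (384x512x3 uint8, red, green, blue); there is no depth.
- vision.get_calibration(name): a dict with "K" (3x3 intrinsics, pixels), "T" (4x4, takes a point from camera to world coordinates); the wrist camera has in their place "mount" (4x4, takes a point from camera to tool coordinates, whose origin is the TCP and whose axes are the flange's). Camera axes: x right, y up, looking along -z (the intrinsics and any distortion apply to the point x, -y, -z); pixel columns grow to the right and rows downward; lengths in m; the calibration is good to about 2 mm. The wrist camera is an equidistant fisheye: a pixel r from the principal point sees the ray r / f radians off the axis. A picture is of the moment at which its call begins: read the wrist's pose just before it. get_calibration takes no time and is no camera call.
- workorder.hand_in(): hands the job in; it is judged then, once.
The state is a dict: "time": time; "qpos": joint angles; "qvel": joint speeds; "joint_efforts": joint torques, N m; "tool_pos": TCP position; "tool_rot": TCP orientation; "contact_force": force on the tool from outside, world axes, zero at the start; "torque": the same for the moment, N m; "opening": finger opening in m; "grip_force": force on a finger pad.
Only numpy, scipy, OpenCV 4.12 (cv2) and the standard library are available. Lean on these libraries where they do the work, as an engineer would, in place of code of your own. Each camera call takes 0.05 s, during which the arm holds its last target. There are 200 camera calls.

TASK

Fold the two-panel dust cover of the sample carousel all the way open, so that its panels lie against each other, and leave it so while you unload: turn the carousel to bring each sample jar to the open window, lift it out and stand it upright in the white compartment tray, one jar to a compartment. The squat steel blank stays in its bay. When all jars are in the tray, draw the cover fully shut again; knock over or drop nothing, and leave the other things on the bench where they are.

Things in the scene. Friction and masses are not known exactly. Their poses are not given: they have to be found in the camera images.
- cabinet: fixed carousel cabinet, 290 x 290, clear walls (5 thick) to 140 high. Origin: centre of its underside, at table height, on the carousel's vertical axis; x points away from the robot (yaw varies), y left. A fixed clear roof, 135 to 140 high, covers all with x > -40; the window, x -140 to -40 over the full width, opens when the cover is folded. Jars come out only through the window.
- hinge (a point): fixed hinge line of the bifold cover at the cabinet's +y wall: (-89, 130, 150) in the cabinet frame, hinge along x. Panel A (clear, 88 wide in x, 125 long, 4 thick) turns on it; panel B, equal, hinges on A's far edge. Shut, they bridge the window towards -y; folded, they stand upright here, up to 280 high.
- cover_a (a joint): angle of panel A: 0 = shut (shallow tent, each panel slopes 0.2 rad), grows as it folds; 1.3 = folded, at its stop (panels upright, nearly touching). Panel B follows by a linkage; stiff hinges leave the cover where it is put. The rod's y in the cabinet frame is 130 - 250*cos(0.2 + value) mm: -115 shut, +112 folded.
- rod (a point): grip point of the steel rod that is the free edge of panel B: 16 diameter, parallel to the cabinet's x, sticking out 90 past the cabinet's front wall towards the robot; this point is on its axis, 150 high, always at cabinet x = -205, 60 in front of the wall, 30 from the rod's end. It moves level along the cabinet's y; pushing or drawing it takes 1 to 6 N.
- window (a point): point on the bay floor height (25 above the table) where a bay's centre is when that bay is in the middle of the window: 85 in front of the carousel's axis.
- carousel: carousel, grey disc 244 diameter in the cabinet, turning freely either way about the vertical through the cabinet's origin, with light friction, and staying where it is left. Origin on that axis, 15 above the table; x and y turn with it. Four bays at 85 from the axis along its +x, +y, -x, -y; floor 10 above its origin; each bay has four thin pins, 20 tall, around the jar.
- handle (a point): middle of the carousel's black bar handle above the roof: 70 long along the carousel's x, 16 thick, 32 tall, from 147 to 179 above the table; this point on the carousel's axis, 163 above the table.
- jar1: sample jar: upright cylinder, 90 tall, amber glass body 42 diameter with a white label, black cap 44 diameter over the top 18; about 110 g. Origin: centre of its underside, z up. Absent (None) in some runs; if present, at the start it stands in one of the carousel's four bays, the bay's floor 25 above the table.
- jar2: sample jar: upright cylinder, 90 tall, amber glass body 42 diameter with a white label, black cap 44 diameter over the top 18; about 110 g. Origin: centre of its underside, z up. Absent (None) in some runs; if present, at the start it stands in one of the carousel's four bays, the bay's floor 25 above the table.
- jar3: sample jar: upright cylinder, 90 tall, amber glass body 42 diameter with a white label, black cap 44 diameter over the top 18; about 110 g. Origin: centre of its underside, z up. Absent (None) in some runs; if present, at the start it stands in one of the carousel's four bays, the bay's floor 25 above the table.
- blank: squat solid steel blank, 42 diameter, 45 tall, 350 g, standing in one of the four bays (to stay there). Origin: centre of its underside.
- tray: loose white tray, 194 (its x) x 68 (its y), 40 high, walls and floor 4 thick, three compartments about 59 x 60 centred at x = -63, 0 and +63. Origin: centre of its underside. Stands left or right of the cabinet; may be knocked aside by 2 to 4 cm in the course of the run.
- mixer: fixed vortex mixer, white box 130 x 120 x 75 with a black rubber cup to 111 high; stands on the other side of the cabinet from the tray. Not used. Origin: centre of its underside.
- reagent: loose clear bottle with red cap, 60 diameter, 130 tall; leave alone. Origin: centre of its underside.
- washbottle: loose white wash bottle with green cap and bent spout, 68 diameter, 126 tall to the cap, 165 with the spout; leave alone. Origin: centre of its underside.
- beaker: loose empty glass beaker, 72 diameter, 85 tall; leave alone. Origin: centre of its underside.
- vialbox: loose clear box of small vials, 90 x 130, 63 tall with its vials; leave alone. Origin: centre of its underside.
Things that resemble listed ones, but are neither listed nor needed, are in the scene too. Leave any blue or yellow look-alike of the jar1 alone. Leave any purple look-alike of the tray alone.

How it is judged:
By the outcome, as a careful person would: the job done as asked, in the order asked, and still so for the second after the job is handed in, with the robot touching nothing.
Of jar1, jar2, jar3 only 2 to 3 are there at a start; the rules pass over those that are not, and their reading is None.
At some moment in a run one of tray may be knocked a few centimetres aside while the robot is not near it.
It also fails if it takes over 210 s, if anything falls off the work surface, if the arm or the gripper's body presses on something with over 40 N, if the wrist force passes 120 N, or if a joint passes its speed limit or range.

## Working session

There is one attempt and no reset: what is moved stays moved. The work goes in short steps, Python scripts to look and compute and a tool call to move; the robot and the scene stay as the last step left them, time stands still between calls to the robot, and variables do not carry over. Pictures are saved under pics/ and viewed, at most 14 in all, crops included, and the job is handed in when it is done.

Besides the shell and the picture viewer there is one more tool, called after "Request:" as name(argument=value, ...) on one line, values as JSON. move_arm: Moves the arm, as the interface text tells. Its arguments: {"type":"object","properties":{"rows":{"type":"array","items":{"type":"array","items":{"type":"number"}}},"newtons":{"type":"number"}},"required":["rows"]}

```bash
mkdir -p pics; ls; cat > h.py <<'E'
import numpy as np, cv2
from cell import monitor, vision, workorder
from scipy.spatial.transform import Rotation as R
def snap(n,f):
    im=np.array(vision.read_camera(n)); cv2.imwrite(f'pics/{f}.png',im[:,:,::-1]); return im
def ray(n,uv):
    c=vision.get_calibration(n);K=np.array(c['K']);T=np.array(c['T'])
    u,v=uv; d=np.array([(u-K[0,2])/K[0,0],-(v-K[1,2])/K[1,1],-1.])
    return T[:3,3],T[:3,:3]@d
def plane(n,uv,z):
    o,d=ray(n,uv); return o+d*(z-o[2])/d[2]
def proj(n,p):
    c=vision.get_calibration(n);K=np.array(c['K']);T=np.linalg.inv(np.array(c['T']))
    q=T[:3,:3]@np.array(p)+T[:3,3]; return np.array([K[0,2]+K[0,0]*q[0]/-q[2],K[1,2]+K[1,1]*q[1]/q[2]])
E
python3 - <<'E'
from h import *
for n in('scene','top'):
    im=snap(n,n+'0'); c=vision.get_calibration(n); print(n,{k:np.round(v,3).tolist() for k,v in c.items() if k in('K','T')},[k for k in c])
print(monitor.observe())
print(vision.get_calibration('wrist'))
a=cv2.imread('pics/scene0.png');b=cv2.imread('pics/top0.png')
cv2.imwrite('pics/top0b.png',cv2.resize(b,(800,600),interpolation=cv2.INTER_CUBIC))
cv2.imwrite('pics/scene0b.png',cv2.resize(a,(800,600),interpolation=cv2.INTER_CUBIC))
E
```

```text
pics
scene {'K': [[488.327, 0.0, 253.054], [0.0, 488.327, 187.401], [0.0, 0.0, 1.0]], 'T': [[-0.028, -0.77, 0.637, 1.423], [1.0, -0.018, 0.022, -0.058], [-0.005, 0.637, 0.771, 1.161], [0.0, 0.0, 0.0, 1.0]]} ['K', 'T']
top {'K': [[392.518, 0.0, 256.814], [0.0, 392.518, 192.665], [0.0, 0.0, 1.0]], 'T': [[-0.03, 0.996, -0.08, 0.462], [-1.0, -0.03, 0.002, -0.061], [-0.001, 0.08, 0.997, 1.302], [0.0, 0.0, 0.0, 1.0]]} ['K', 'T']
{'time': 0.1, 'qpos': array([ 1.06501254e+00,  3.42706072e-01,  1.52491922e+00,  5.49169171e-07,
        1.27539994e+00, -1.45993274e-01]), 'qvel': array([ 3.08527721e-04, -1.74616859e-03, -3.25025424e-03,  8.34896389e-04,
        5.56925352e-04, -1.30328037e-05]), 'joint_efforts': array([ 1.82524454e-03, -4.32001483e+01, -2.44694978e+01,  7.20403902e-02,
        5.26913849e-02, -6.69203018e-05]), 'tool_pos': array([0.18463938, 0.49107347, 0.22608773]), 'tool_rot': array([-3.14017539e+00, -2.08923896e-04,  2.78180183e+00]), 'contact_force': array([-0.11063467,  0.26984144,  0.16036533]), 'torque': array([-0.00231689, -0.037142  ,  0.00043042]), 'grip_force': 0.0, 'opening': 0.0912155315337441}
{'K': array([[297.31863964,   0.        , 259.83626529],
       [  0.        , 297.31863964, 187.94347933],
       [  0.        ,   0.        ,   1.        ]]), 'mount': array([[ 4.73344098e-04,  9.63527094e-01,  2.67610379e-01,
         7.18410422e-02],
       [ 9.99997713e-01, -1.01427789e-03,  1.88311534e-03,
        -6.40693343e-04],
       [ 2.08586394e-03,  2.67608876e-01, -9.63525370e-01,
        -1.58267108e-01],
       [ 0.00000000e+00,  0.00000000e+00,  0.00000000e+00,
         1.00000000e+00]])}
```

View pics/top0b.png

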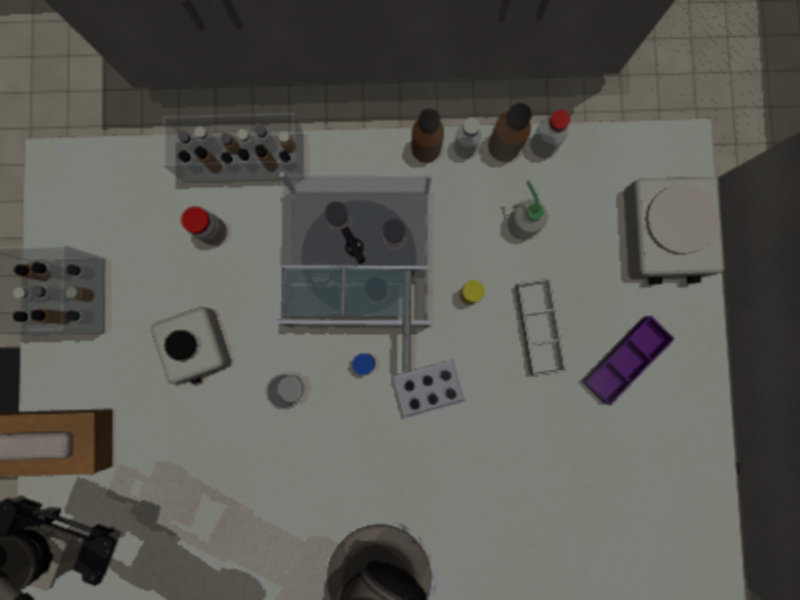

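View pics/scene0b.png

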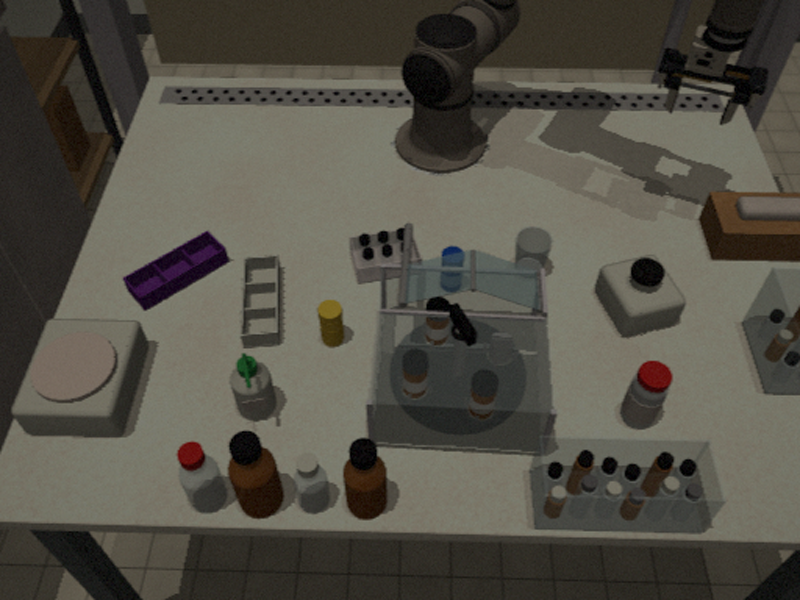

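The top view shows the white tray at (540,327), with its purple look-alike at (628,360). The cabinet is at about (355,250), with the rod at (407,270–370) and jar caps at (337,214), (394,233) and (375,288). The mixer is at (190,345), and blue and yellow look-alikes are at (363,365) and (472,292). Next I'll enlarge the cabinet and tray.

```bash
python3 - <<'E'
from h import *
a=cv2.imread('pics/top0.png')[105:265,165:375]
a=cv2.convertScaleAbs(a,alpha=1.7)
a=cv2.resize(a,None,fx=3.75,fy=3.75,interpolation=cv2.INTER_CUBIC); cv2.imwrite('pics/top_c.png',a); print(a.shape)
a=cv2.imread('pics/scene0.png')[140:295,225:360]
a=cv2.convertScaleAbs(a,alpha=1.7)
a=cv2.resize(a,None,fx=3.8,fy=3.8,interpolation=cv2.INTER_CUBIC); cv2.imwrite('pics/scene_c.png',a); print(a.shape)
E
```

```text
(600, 788, 3)
(589, 513, 3)
```

View pics/top_c.png

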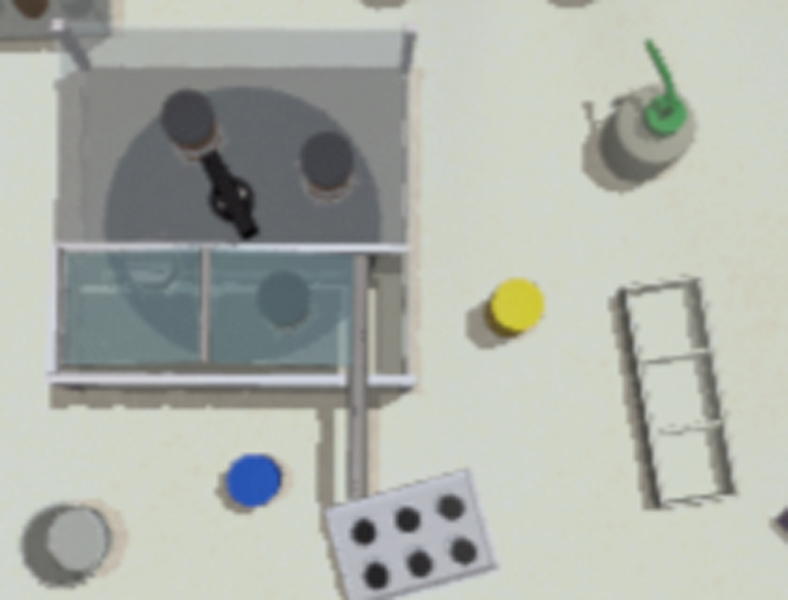

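View pics/scene_c.png

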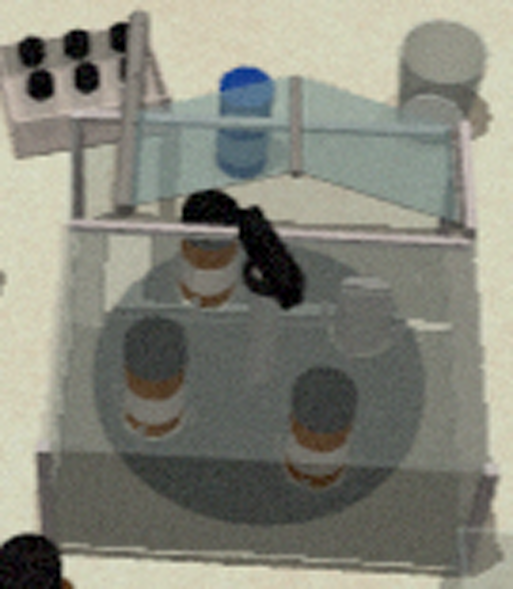

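The crops confirm three jars, with caps at (188,118), (327,160) and (283,298) in the top crop. The blank is at about (150,270) and the white tray at (676,393). I'll convert these to coordinates.

```bash
python3 - <<'E'
from h import *
f=lambda p,z:plane('top',(p[0]/3.75+165-.37,p[1]/3.75+105-.37),z)
g=lambda p,z:plane('scene',(p[0]/3.8+225-.37,p[1]/3.8+140-.37),z)
P=lambda n,v:print(n,np.round(np.array(v)*1000)[:2])
for n,p,z in [('fl',(52,380),.14),('fr',(412,382),.14),('roofl',(58,247),.14),('roofr',(410,247),.14),
 ('h1',(206,153),.179),('h2',(252,236),.179),('hc',(232,197),.179),
 ('capA',(188,118),.115),('capB',(327,160),.115),('capC',(283,298),.115),
 ('discL',(105,226),.025),('discR',(381,226),.025),('discT',(240,86),.025),('discB',(246,362),.025),
 ('rod0',(361,258),.158),('rod1',(356,495),.158),
 ('t1',(618,290),.04),('t2',(698,280),.04),('t3',(734,492),.04),('t4',(655,505),.04),
 ('blue',(253,480),.09),('yel',(517,306),.09),('beak',(78,537),.085),('v1',(327,508),.06),('v2',(468,470),.06),('v3',(496,568),.06),('wash',(664,115),.126)]: P(n,f(p,z))
print('scene')
for n,p,z in [('roofL',(70,225),.14),('roofR',(472,240),.14),('capA',(325,393),.115),('capB',(155,342),.115),('capC',(210,208),.115),('rodend',(139,14),.158),('rodin',(122,212),.158),('h1',(245,215),.179),('h2',(290,298),.179),('discL',(95,375),.025),('discR',(426,385),.025),('discB',(265,524),.025)]: P(n,g(p,z))
E
```

```text
fl [523. 170.]
fr [ 513. -114.]
roofl [629. 164.]
roofr [ 620. -116.]
h1 [693.  41.]
h2 [627.   7.]
hc [658.  21.]
capA [735.  61.]
capB [697. -52.]
capC [585. -13.]
discL [662. 145.]
discR [655. -97.]
discT [783.  23.]
discB [539.  24.]
rod0 [610. -77.]
rod1 [426. -67.]
t1 [ 591. -299.]
t2 [ 598. -369.]
t3 [ 415. -390.]
t4 [ 406. -322.]
blue [438.  16.]
yel [ 575. -206.]
beak [396. 161.]
v1 [413. -43.]
v2 [ 441. -163.]
v3 [ 359. -183.]
wash [ 724. -327.]
scene
roofL [ 619. -113.]
roofR [626. 167.]
capA [738.  62.]
capB [700. -52.]
capC [582. -14.]
rodend [429. -68.]
rodin [621. -77.]
h1 [639.   7.]
h2 [707.  35.]
discL [668. -95.]
discR [671. 146.]
discB [788.  26.]
```

I worked out these world positions in mm:

| Item | Position |
|---|---|
| Cabinet centre | about (661, 24), yaw about -0.04 |
| Rod grip point | about (452, -68), cover slightly ajar |
| Tray centre | about (502, -345), long axis at 0.12 rad |

I'm moving to the rod now.

Request:
move_arm(rows=[[19, -40, 1, 0.027, -1], [19, -40, 1, 0.027, -1], [19, -40, 1, 0.027, -1], [19, -40, 0, 0.027, -1], [19, -40, 0, 0.027, -1], [19, -40, 0, 0.027, -1], [19, -40, 0, 0.027, -1], [19, -40, 0, 0.027, -1], [19, -40, 0, 0.027, -1], [19, -40, 0, 0.027, -1], [19, -40, 0, 0.027, -1], [19, -40, 0, 0.023, -1]])

```text
time: 1.3
tool_pos: [0.4131, 0.0096, 0.2297]
tool_rot: [3.141, -0.0, 3.103]
contact_force: [1.6, -0.3, -0.1]
opening: 0.0916
grip_force: 0.0
```

Request:
move_arm(rows=[[20, -40, 0, 0, -1], [19, -38, 0, 0, -1], [0, 0, 0, 0, -1], [0, 0, 0, 0, -1]])

```text
time: 1.7
tool_pos: [0.4515, -0.067, 0.2291]
tool_rot: [3.141, -0.002, 3.1]
contact_force: [0.2, 0.4, -0.3]
opening: 0.0921
grip_force: 0.0
```

```bash
python3 - <<'E'
from h import *
s=monitor.observe();print(s['tool_pos'],s['tool_rot'],s['contact_force'])
snap('wrist','w1')
E
```

```text
[ 0.45149797 -0.06703171  0.22909153] [ 3.14073045e+00 -1.62163126e-03  3.09966194e+00] [ 0.17032187  0.35413463 -0.28354192]
```

View pics/w1.png

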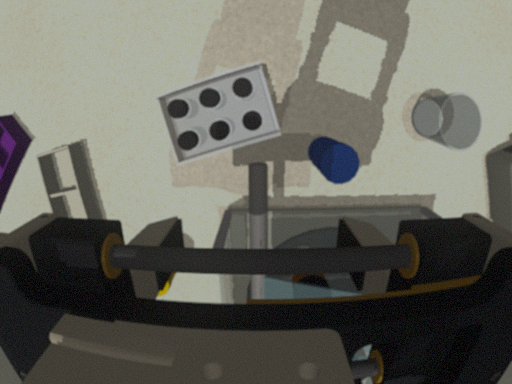

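The wrist view shows the rod at (258,200), centred between the fingers, with the vial box short of it at (220,110). I'll descend and grip.

Request:
move_arm(rows=[[0, 0, -25, 0, -1], [0, 0, -25, 0, -1], [0, 0, -25, 0, -1], [0, 0, -23, 0, -1], [0, 0, 0, 0, 0], [0, 0, 0, 0, 1], [0, 0, 0, 0, 1], [0, 0, 0, 0, 1], [0, 0, 0, 0, 1], [0, 0, 0, 0, 1], [0, 0, 0, 0, 1]], newtons=20)

```text
time: 2.85
tool_pos: [0.4519, -0.0666, 0.132]
tool_rot: [3.142, 0.0, 3.102]
contact_force: [-0.6, 0.3, -0.5]
opening: 0.0401
grip_force: 0.0
```

Request:
move_arm(rows=[[0, 0, 0, 0, 1], [0, 0, 0, 0, 1], [0, 0, 0, 0, 1], [0, 0, 0, 0, 1], [0, 0, 0, 0, 1]])

```text
time: 3.35
tool_pos: [0.4517, -0.0668, 0.1316]
tool_rot: [-3.141, -0.0, 3.102]
contact_force: [-0.6, -2.2, -1.1]
opening: 0.0158
grip_force: 20.0
```

Request:
move_arm(rows=[[0, 12, 0, 0, 1], [1, 20, 0, 0, 1], [1, 20, 0, 0, 1], [1, 20, 0, 0, 1], [1, 20, 0, 0, 1], [0, 20, 0, 0, 1], [1, 20, 0, 0, 1], [1, 20, 0, 0, 1], [1, 20, 0, 0, 1], [1, 20, 0, 0, 1], [0, 8, 0, 0, 1], [0, 0, 0, 0, 1]])

```text
time: 4.55
tool_pos: [0.4588, 0.1342, 0.1313]
tool_rot: [3.141, -0.002, 3.103]
contact_force: [-3.1, 0.4, -1.6]
opening: 0.0151
grip_force: 20.0
```

Request:
move_arm(rows=[[0, 4, 0, 0, 1], [0, 3, 0, 0, 1], [0, 3, 0, 0, 1], [0, 2, 0, 0, 1], [0, 0, 0, 0, 1]])

```text
time: 5.05
tool_pos: [0.4592, 0.1448, 0.1315]
tool_rot: [-3.141, -0.002, 3.101]
contact_force: [-5.5, -2.8, -0.8]
opening: 0.0155
grip_force: 20.0
```

Request:
move_arm(rows=[[0, 2, 0, 0, 1], [0, 2, 0, 0, 1], [0, 0, 0, 0, 1]])

```text
time: 5.35
tool_pos: [0.4592, 0.1464, 0.1313]
tool_rot: [-3.136, -0.002, 3.102]
contact_force: [-4.2, -14.1, -1.0]
opening: 0.0151
grip_force: 20.0
```

The cover is folded against its stop. I'll release the rod and go to the handle.

Request:
move_arm(rows=[[0, -2, 0, 0, 1], [0, 0, 0, 0, 0], [0, 0, 0, 0, -0.6], [0, 0, 0, 0, -1], [0, 0, 0, 0, -1], [0, 0, 0, 0, -1], [0, 0, 30, 0, -1], [0, 0, 35, 0, -1], [0, 0, 35, 0, -1], [0, -40, 0, 0.05, -1], [0, -40, 0, 0.1, -1], [0, -40, 0, 0.1, -1]])

```text
time: 6.55
tool_pos: [0.4599, 0.0265, 0.2322]
tool_rot: [-3.141, 0.001, -2.926]
contact_force: [0.2, -0.4, -0.6]
opening: 0.0915
grip_force: 0.0
```

```bash
python3 - <<'E'
from h import *
s=monitor.observe();print(s['tool_pos'],s['tool_rot'],s['opening'])
b=snap('top','t2')[:,:,::-1]
a=cv2.convertScaleAbs(b[105:265,165:375],alpha=1.7)
cv2.imwrite('pics/t2c.png',cv2.resize(a,None,fx=3.75,fy=3.75,interpolation=cv2.INTER_CUBIC))
E
```

```text
[0.45987117 0.02648531 0.23220439] [-3.14124638e+00  1.38228452e-03 -2.92579344e+00] 0.09151256677070094
```

View pics/t2c.png

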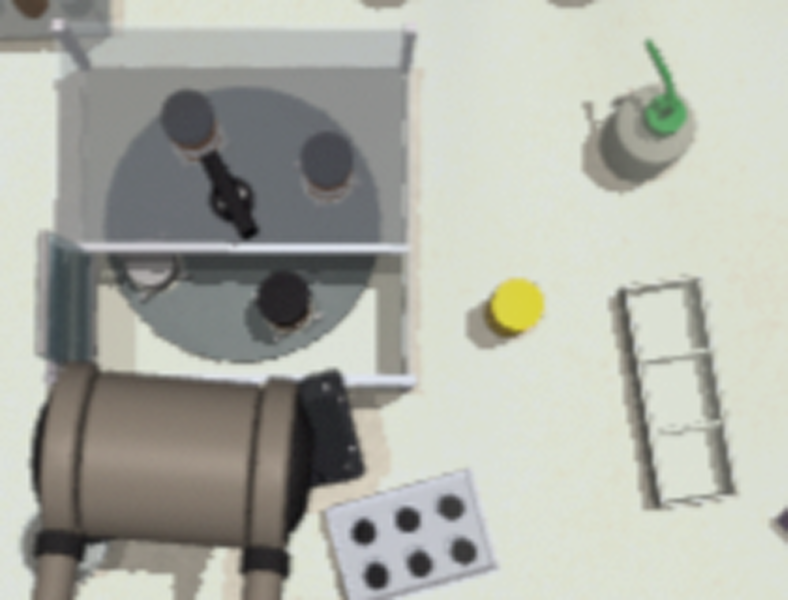

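The cover is folded at left (70,300), and the tray hasn't moved. The wide wrist housing could foul the upright panels, so I'll check its height from the scene camera.

```bash
python3 - <<'E'
from h import *
b=snap('scene','s2')[:,:,::-1]
a=cv2.convertScaleAbs(b[0:300,180:420],alpha=1.6)
cv2.imwrite('pics/s2c.png',cv2.resize(a,None,fx=2,fy=2,interpolation=cv2.INTER_CUBIC))
for z in(.2,.3,.35,.4,.45,.5): print(z,(proj('scene',(.46,.0265,z))-[180,0])*2)
print(monitor.observe()['qpos'])
E
```

```text
0.2 [230.66381652 282.42051199]
0.3 [235.36019381 228.03913474]
0.35 [237.9278271  198.30740185]
0.4 [240.66057202 166.66377036]
0.45 [243.57488388 132.91769693]
0.5 [246.68947978  96.85244828]
[-1.13889573e-01  2.19114127e-01  1.68158669e+00 -1.35432579e-03
  1.23990630e+00 -1.89316364e+00]
```

View pics/s2c.png

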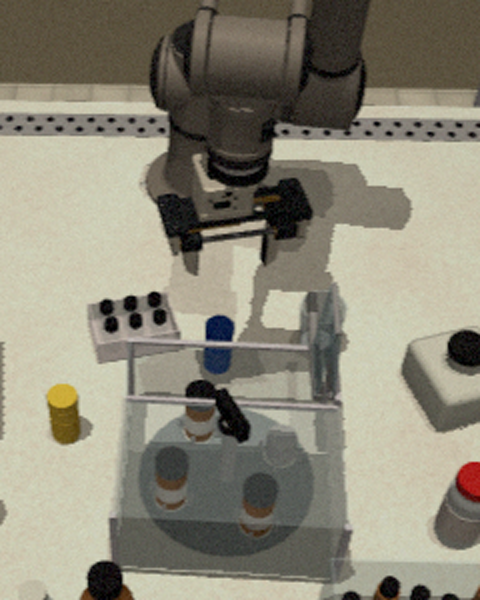

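The wide wrist part is about 0.22 m above the TCP, so it clears the 280 mm panels. Moving over the handle.

Request:
move_arm(rows=[[30, 0, 0, 0.06, -1], [35, 0, 0, 0.06, -1], [35, 0, 0, 0.06, -1], [35, 0, 0, 0.06, -1], [35, -1, 0, 0, -1], [30, -1, 0, 0, -1], [0, 0, -20, 0, 0], [0, 0, -20, 0, 0], [0, 0, -20, 0, 0], [0, 0, -19, 0, 0], [0, 0, 0, 0, 0], [0, 0, 0, 0, 1]], newtons=25)

```text
time: 7.85
tool_pos: [0.66, 0.0262, 0.1529]
tool_rot: [3.141, -0.0, -2.691]
contact_force: [0.2, 0.6, 0.6]
opening: 0.0483
grip_force: 0.0
```

Request:
move_arm(rows=[[0, 0, 0, 0, 1], [0, 0, 0, 0, 1], [0, 0, 0, 0, 1], [0, 0, 0, 0, 1], [0, 0, 0, 0, 1]])

```text
time: 8.35
tool_pos: [0.6607, 0.024, 0.1535]
tool_rot: [-3.139, 0.001, -2.692]
contact_force: [2.8, -4.2, 0.1]
opening: 0.0158
grip_force: 25.0
```

Request:
move_arm(rows=[[0, 0, 0, -0.08, 1], [0, 0, 0, -0.12, 1], [0, 0, 0, -0.12, 1], [0, 0, 0, -0.07, 1], [0, 0, 0, 0, 1], [0, 0, 0, 0, 0], [0, 0, 0, 0, 0], [0, 0, 0, 0, 0], [0, 0, 0, 0, 0], [0, 0, 35, 0, 0], [0, 0, 45, 0, 0], [-20, 0, 10, 0, 0]])

```text
time: 9.55
tool_pos: [0.6429, 0.0252, 0.2479]
tool_rot: [-3.14, 0.01, -3.081]
contact_force: [0.4, 0.3, 0.9]
opening: 0.0457
grip_force: 0.0
```

```bash
cat >> h.py <<'E'
def wray(s,uv):
    c=vision.get_calibration('wrist');K=np.array(c['K']);M=np.array(c['mount'])
    d=np.array([uv[0]-K[0,2],uv[1]-K[1,2]]);r=np.hypot(*d);th=r/K[0,0]
    v=np.array([d[0]/r*np.sin(th),-d[1]/r*np.sin(th),-np.cos(th)])
    Rw=R.from_euler('xyz',s['tool_rot']).as_matrix()
    return Rw@M[:3,3]+s['tool_pos'],Rw@M[:3,:3]@v
def wplane(s,uv,z):
    o,d=wray(s,uv); return o+d*(z-o[2])/d[2]
E
python3 - <<'E'
from h import *
s=monitor.observe();print(s['tool_pos'],s['tool_rot'],s['opening'])
b=snap('top','t3')[:,:,::-1]
snap('wrist','w3')
a=cv2.convertScaleAbs(b[105:265,165:375],alpha=1.7)
cv2.imwrite('pics/t3c.png',cv2.resize(a,None,fx=3.75,fy=3.75,interpolation=cv2.INTER_CUBIC))
print(proj('top',(.66-.085,.0274-.01,.115)))
E
```

```text
[0.64285248 0.0252038  0.24788806] [-3.14040763  0.00970992 -3.08095603] 0.045681105003653355
[230.08698076 187.66970121]
```

View pics/w3.png

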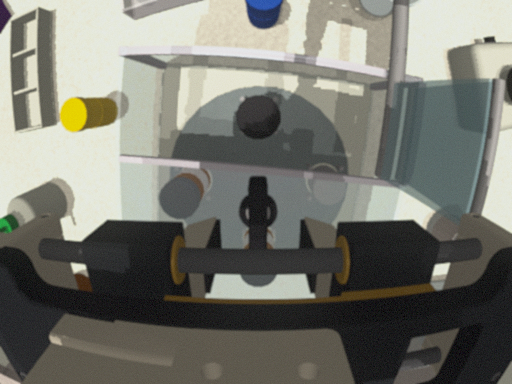

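The wrist view shows the first jar's cap in the window at (258,117), and the tray at (33,70) where it was.

```bash
python3 - <<'E'
from h import *
s=monitor.observe()
im=cv2.imread('pics/w3.png')
g=im.max(2); m=np.zeros_like(g); m[90:145,225:295]=(g[90:145,225:295]<60)*255
n,l,st,ce=cv2.connectedComponentsWithStats(m); i=1+st[1:,4].argmax(); print(st[i],ce[i])
print(wplane(s,(258.,117),.115),wplane(s,ce[i],.115))
# tray rim corners, top cam
b=cv2.imread('pics/t3.png'); g=b.max(2)
m=np.zeros_like(g); m[88:165,195:275]=(g[88:165,195:275]<0)*255
E
```

```text
[ 237   98   43   42 1031] [260.03879728 121.91755577]
[0.57743949 0.01880921 0.115     ] [0.58209607 0.02106148 0.115     ]
```

Request:
move_arm(rows=[[-33, -3, 0, -0.05, -1], [-33, -3, 0, -0.05, -1], [0, 0, 0, 0, -1], [0, 0, -30, 0, -1], [0, 0, -30, 0, -1], [0, 0, -30, 0, -1], [0, 0, -25, 0, -1], [0, 0, -25, 0, -1], [0, 0, -15, 0, -1], [0, 0, -8, 0, -1], [0, 0, 0, 0, -1]], newtons=20)

```text
time: 10.75
tool_pos: [0.5735, 0.0195, 0.078]
tool_rot: [3.141, -0.003, 3.102]
contact_force: [0.1, 0.5, -0.2]
opening: 0.0918
grip_force: 0.0
```

Request:
move_arm(rows=[[0, 0, 0, 0, 0.3], [0, 0, 0, 0, 1], [0, 0, 0, 0, 1], [0, 0, 0, 0, 1], [0, 0, 0, 0, 1], [0, 0, 0, 0, 1], [0, 0, 0, 0, 1], [0, 0, 0, 0, 1]], newtons=20)

```text
time: 11.55
tool_pos: [0.5739, 0.0194, 0.0799]
tool_rot: [3.141, 0.0, 3.102]
contact_force: [0.0, 0.1, 1.2]
opening: 0.0439
grip_force: 20.0
```

Request:
move_arm(rows=[[0, 0, 10, 0, 1], [0, 0, 25, 0, 1], [0, 0, 30, 0, 1], [0, 0, 30, 0, 1], [0, 0, 30, 0, 1], [0, 0, 30, 0, 1], [0, 0, 0, 0, 1], [0, 0, 0, 0, 1]])

```text
time: 12.35
tool_pos: [0.5737, 0.0194, 0.2353]
tool_rot: [-3.142, 0.001, 3.102]
contact_force: [-0.1, -0.3, -1.2]
opening: 0.0435
grip_force: 20.0
```

```bash
cat >> h.py <<'E'
def traychk(ref,new):
    a=cv2.imread(f'pics/{ref}.png')[165:260,310:375];b=snap('top',new)[:,:,::-1][165:260,310:375]
    d=cv2.absdiff(a,b).max(2); 
    sh,resp=cv2.phaseCorrelate(a.mean(2).astype(np.float32),b.mean(2).astype(np.float32))
    print('diff mean',d.mean(),'n>40',(d>40).sum(),'shift px',sh,resp)
E
python3 - <<'E'
from h import *
s=monitor.observe();print(s['tool_pos'],s['opening'],s['grip_force'])
traychk('t2','x'); traychk('top0','t4')
E
```

```text
[0.57373802 0.01940679 0.2352548 ] 0.043525123621647316 19.99988168478012
diff mean 1.4646153846153847 n>40 0 shift px (0.010224410874670298, 0.005012945183700879) 0.9988404050883319
diff mean 8.5382995951417 n>40 0 shift px (-0.006461130096056422, 0.0048544864935209375) 1.0011949423976518
```

Request:
move_arm(rows=[[0, -20, 0, 0, 1], [0, -35, 0, 0, 1], [0, -40, 0, 0.02, 1], [0, -40, 0, 0.02, 1], [0, -40, 0, 0.02, 1], [0, -40, 0, 0.02, 1], [-2, -40, 0, 0.02, 1], [-2, -40, 0, 0.02, 1], [-2, -35, 0, 0.02, 1], [-2, -22, 0, 0.02, 1], [0, -5, 0, 0, 1], [0, 0, 0, 0, 1]])

```text
time: 13.65
tool_pos: [0.5653, -0.3378, 0.233]
tool_rot: [3.139, -0.002, -3.023]
contact_force: [0.3, 0.7, -1.4]
opening: 0.0434
grip_force: 20.0
```

```bash
python3 - <<'E'
from h import *
s=monitor.observe();print(s['tool_pos'],s['tool_rot'])
im=snap('wrist','w4'); import json; json.dump({k:list(s[k]) for k in('tool_pos','tool_rot')},open('w4.json','w'))
a=cv2.convertScaleAbs(im[0:260,120:420,::-1],alpha=1.3)
cv2.imwrite('pics/w4c.png',cv2.resize(a,None,fx=2.2,fy=2.2,interpolation=cv2.INTER_CUBIC))
E
```

```text
[ 0.56525347 -0.33775443  0.23303406] [ 3.13924557e+00 -1.94736334e-03 -3.02308704e+00]
```

View pics/w4c.png

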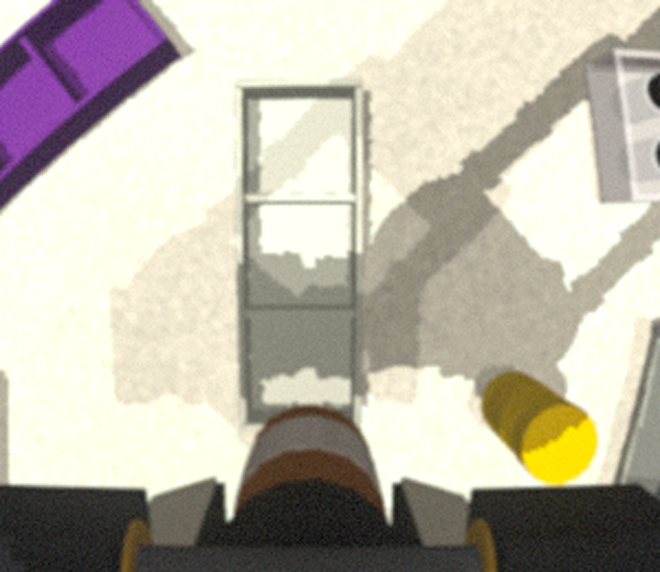

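The tray is seen directly below, with near rim corners at (240,86) and (362,87) and dividers at rows 198 and 305.

```bash
python3 - <<'E'
from h import *
import json; s={k:np.array(v) for k,v in json.load(open('w4.json')).items()}
f=lambda u,v:np.round(wplane(s,(u/2.2+120-.3,v/2.2-.3),.04)*1000,1)[:2]
for n,p in dict(nl=(240,86),nr=(363,86),d1l=(247,199),d1r=(357,199),d2l=(246,306),d2r=(357,305),fl=(245,422)).items(): print(n,f(*p))
E
```

```text
nl [ 414.6 -393.2]
nr [ 407.1 -328.3]
d1l [ 476.3 -382. ]
d1r [ 469.5 -324.1]
d2l [ 533.8 -376.2]
d2r [ 526.2 -316.9]
fl [ 598.6 -370.4]
```

Request:
move_arm(rows=[[0, -2, -25, 0, 1], [0, 0, -35, 0, 1], [0, 0, -35, 0, 1], [0, 0, -30, 0, 1], [0, 0, -20, 0, 1], [0, 0, -12, 0, 1], [0, 0, -8, 0, 1], [0, 0, -5, 0, 1], [0, 0, -1, 0, 1], [0, 0, 0, 0, 1]])

```text
time: 14.7
tool_pos: [0.5662, -0.3398, 0.0646]
tool_rot: [-3.141, 0.001, -3.021]
contact_force: [-0.5, -0.2, -1.6]
opening: 0.0437
grip_force: 20.0
```

Request:
move_arm(rows=[[0, 0, -2, 0, 1], [0, 0, -2, 0, 1], [0, 0, -1, 0, 1], [0, 0, 0, 0, 1]])

```text
time: 15.1
tool_pos: [0.5659, -0.3397, 0.0589]
tool_rot: [-3.141, 0.0, -3.021]
contact_force: [-0.0, -0.4, -0.1]
opening: 0.0437
grip_force: 20.0
```

Request:
move_arm(rows=[[0, 0, 0, 0, 0.2], [0, 0, 0, 0, -0.3], [0, 0, 0, 0, -1], [0, 0, 0, 0, -1], [0, 0, 0, 0, -1], [0, 0, 0, 0, -1], [0, 0, 20, 0, -1], [0, 0, 40, 0, -1], [0, 0, 45, 0, -1], [0, 0, 45, 0, -1], [0, 0, 30, 0, -1], [0, 20, 0, 0, -1]])

```text
time: 16.3
tool_pos: [0.5672, -0.3226, 0.2445]
tool_rot: [-3.134, 0.007, -3.024]
contact_force: [-0.4, -0.1, -0.5]
opening: 0.0916
grip_force: 0.0
```

Request:
move_arm(rows=[[10, 40, 0, 0, -1], [10, 40, 0, 0, -1], [10, 40, 0, -0.02, -1], [10, 40, 0, -0.02, -1], [10, 40, 0, -0.02, -1], [10, 40, 0, 0, -1], [10, 40, 0, 0, -1], [10, 40, 0, 0, -1], [15, 24, 0, 0, 0], [0, 0, 0, 0, 0], [0, 0, 0, 0, 0]])

```text
time: 17.4
tool_pos: [0.6607, 0.0247, 0.2384]
tool_rot: [-3.141, -0.001, -3.08]
contact_force: [0.1, -0.7, -0.6]
opening: 0.0718
grip_force: 0.0
```

```bash
python3 - <<'E'
from h import *
s=monitor.observe();print(s['tool_pos'],s['tool_rot'])
b=snap('top','t5')[:,:,::-1]
a=cv2.convertScaleAbs(b[105:265,165:375],alpha=1.7)
cv2.imwrite('pics/t5c.png',cv2.resize(a,None,fx=3.75,fy=3.75,interpolation=cv2.INTER_CUBIC))
E
```

```text
[0.66071904 0.02473118 0.23839308] [-3.14132224e+00 -6.03542828e-04 -3.08012884e+00]
```

View pics/t5c.png

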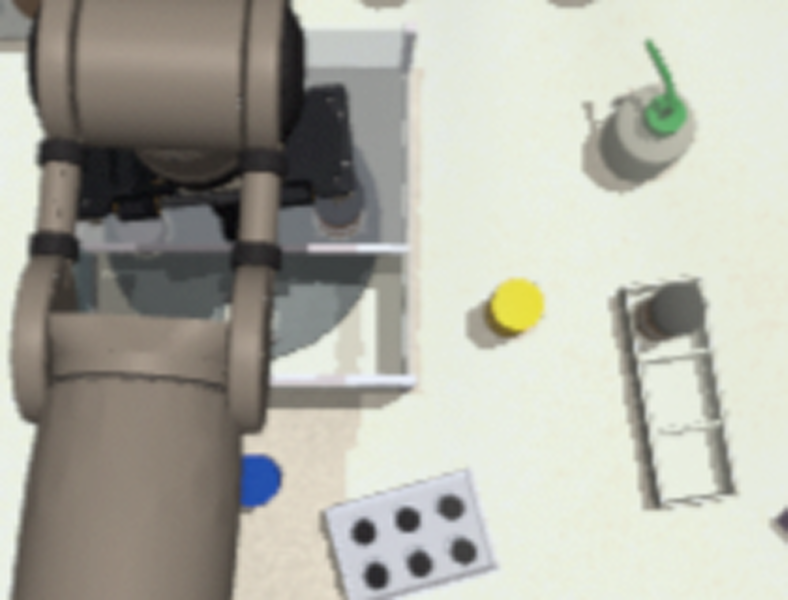

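The first jar stands in the far compartment at (675,308) and the tray is unmoved. Now the quarter turn to the second jar.

Request:
move_arm(rows=[[0, 0, -25, 0, 0], [0, 0, -30, 0, 0], [0, 0, -22, 0, 0], [0, 0, -8, 0, 0], [0, 0, 0, 0, 0], [0, 0, 0, 0, 1], [0, 0, 0, 0, 1], [0, 0, 0, 0, 1], [0, 0, 0, 0, 1], [0, 0, 0, 0, 1], [0, 0, 0, 0, 1]], newtons=25)

```text
time: 18.55
tool_pos: [0.6611, 0.0248, 0.1544]
tool_rot: [3.141, 0.001, -3.081]
contact_force: [-1.1, 2.1, 4.6]
opening: 0.0157
grip_force: 25.0
```

Request:
move_arm(rows=[[0, 0, 0, -0.06, 1], [0, 0, 0, -0.11, 1], [0, 0, 0, -0.145, 1], [0, 0, 0, -0.145, 1], [0, 0, 0, -0.145, 1], [0, 0, 0, -0.145, 1], [0, 0, 0, -0.145, 1], [0, 0, 0, -0.145, 1], [0, 0, 0, -0.145, 1], [0, 0, 0, -0.145, 1], [0, 0, 0, -0.145, 1], [0, 0, 0, -0.095, 1]])

```text
time: 19.75
tool_pos: [0.6626, 0.0265, 0.1544]
tool_rot: [3.137, -0.002, 1.628]
contact_force: [7.1, 7.7, 0.6]
opening: 0.0159
grip_force: 25.0
```

Request:
move_arm(rows=[[0, 0, 0, 0, 1], [0, 0, 0, 0, 1]])

```text
time: 19.95
tool_pos: [0.6627, 0.0265, 0.1544]
tool_rot: [3.136, -0.002, 1.633]
contact_force: [6.8, 7.6, 0.7]
opening: 0.0155
grip_force: 25.0
```

Request:
move_arm(rows=[[0, 0, 0, 0, 0], [0, 0, 0, 0, 0], [0, 0, 0, 0, 0], [0, 0, 0, 0, 0], [0, 0, 35, 0, 0], [-2, -1, 45, 0, 0], [-4, 0, 10, 0.14, 0], [-4, 0, 2, 0.14, -1], [-4, 0, 0, 0.14, -1], [-3, 0, 0, 0.14, -1], [-3, 0, 0, 0.14, -1], [0, 0, 0, 0.14, -1]])

```text
time: 21.15
tool_pos: [0.6404, 0.0232, 0.2458]
tool_rot: [-3.141, -0.0, 2.477]
contact_force: [-1.0, -0.5, 0.0]
opening: 0.0815
grip_force: 0.0
```

Request:
move_arm(rows=[[0, 0, 0, 0.14, -1], [0, 0, 0, 0.14, -1], [0, 0, 0, 0.14, -1], [0, 0, 0, 0.14, -1], [0, 0, 0, 0.07, -1], [0, 0, 0, 0, -1], [0, 0, 0, 0, -1]])

```text
time: 21.85
tool_pos: [0.6408, 0.0233, 0.2457]
tool_rot: [3.142, -0.0, 3.1]
contact_force: [0.3, -0.3, -0.3]
opening: 0.092
grip_force: 0.0
```

```bash
cat >> h.py <<'E'
def cap(f):
    s=monitor.observe(); im=snap('wrist',f); print(np.round(s['tool_pos'],4),np.round(s['tool_rot'],3))
    # expected pixel neighbourhood of cap: search dark round blob above the near roof edge
    g=cv2.GaussianBlur(im.max(2),(3,3),0); box=(slice(80,155),slice(200,320)); m=np.zeros_like(g); m[box]=(g[box]<60)*255
    n,l,st,ce=cv2.connectedComponentsWithStats(m); i=1+st[1:,4].argmax(); print(st[i],ce[i])
    cs,_=cv2.findContours((l==i).astype(np.uint8),cv2.RETR_EXTERNAL,cv2.CHAIN_APPROX_NONE); print(cv2.minEnclosingCircle(cs[0]))
    x,y,w,h,_=st[i]; print('box-centre',wplane(s,(x+w/2,y+h/2-4),.115),'centroid',wplane(s,ce[i],.115))
E
python3 -c "from h import *; cap('w6')"
```

```text
[0.6408 0.0233 0.2457] [ 3.142 -0.     3.1  ]
[ 232   96   44   45 1543] [253.88010369 117.89241737]
((253.5930633544922, 117.30599212646484), 22.817584991455078)
box-centre [0.57518357 0.01916704 0.115     ] centroid [0.57847574 0.01890728 0.115     ]
```

Request:
move_arm(rows=[[-33, -2, 0, 0, -1], [-32, -2, 0, 0, -1], [0, 0, 0, 0, -1], [0, 0, -30, 0, -1], [0, 0, -30, 0, -1], [0, 0, -30, 0, -1], [0, 0, -30, 0, -1], [0, 0, -25, 0, -1], [0, 0, -15, 0, -1], [0, 0, -5, 0, -1], [0, 0, 0, 0, -1]], newtons=20)

```text
time: 23.0
tool_pos: [0.5761, 0.0194, 0.0803]
tool_rot: [3.141, -0.001, 3.101]
contact_force: [0.8, 0.0, 0.4]
opening: 0.092
grip_force: 0.0
```

Request:
move_arm(rows=[[0, 0, 0, 0, 0.3], [0, 0, 0, 0, 1], [0, 0, 0, 0, 1], [0, 0, 0, 0, 1], [0, 0, 0, 0, 1], [0, 0, 0, 0, 1], [0, 0, 0, 0, 1], [0, 0, 0, 0, 1]])

```text
time: 23.8
tool_pos: [0.5759, 0.0194, 0.0808]
tool_rot: [3.141, 0.0, 3.102]
contact_force: [0.3, 0.4, 0.5]
opening: 0.0436
grip_force: 20.0
```

Request:
move_arm(rows=[[0, 0, 10, 0, 1], [0, 0, 25, 0, 1], [0, 0, 30, 0, 1], [0, 0, 30, 0, 1], [0, 0, 30, 0, 1], [0, 0, 30, 0, 1], [0, 0, 0, 0, 1], [0, 0, 0, 0, 1]])

```text
time: 24.6
tool_pos: [0.5758, 0.0194, 0.2363]
tool_rot: [3.142, 0.001, 3.102]
contact_force: [-0.3, -0.8, -0.2]
opening: 0.0438
grip_force: 20.0
```

```bash
python3 -c "from h import *; traychk('t5','t6')"
```

```text
diff mean 16.32890688259109 n>40 835 shift px (0.12845507906488507, -0.36727109026507776) 0.2754821181297302
```

The tray patch changed, so I need to look at it.

```bash
python3 - <<'E'
from h import *
b=cv2.imread('pics/t6.png')
a=cv2.convertScaleAbs(b[145:265,275:395],alpha=1.7)
cv2.imwrite('pics/t6c.png',cv2.resize(a,None,fx=5,fy=5,interpolation=cv2.INTER_CUBIC))
E
```

```text
(no output)
```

View pics/t6c.png

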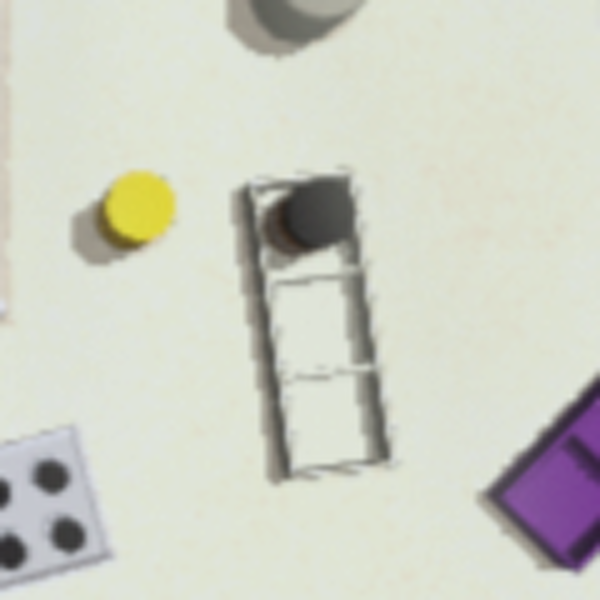

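The tray was nudged about 7 px (roughly 2 cm) towards the cabinet. The jar in it still stands at (318,213). I'll update its pose.

```bash
python3 - <<'E'
from h import *
N=[plane('top',(x/5+275-.4,y/5+145-.4),.04)[:2]*1000 for x,y in((245,187),(352,175),(390,462),(282,475))]
O=np.array([[591,-299],[598,-369],[415,-390],[406,-322]])
N=np.array(N);print(N.round(1),N.mean(0)-O.mean(0))
a=N[0]+N[1]-N[2]-N[3];th=np.arctan2(a[1],a[0]);c=np.array([503,-347.5])+N.mean(0)-O.mean(0)
print(th,c,[c+k*63*np.array([np.cos(th),np.sin(th)]) for k in(-1,0,1)], plane('top',(318/5+275,213/5+145),.094))
E
```

```text
[[ 591.6 -280.3]
 [ 597.3 -349.8]
 [ 412.2 -365.3]
 [ 406.  -295.9]] [-0.73232534 22.16497393]
0.08363345379041194 [ 502.26767466 -325.33502607] [array([ 439.48787473, -330.59779353]), array([ 502.26767466, -325.33502607]), array([ 565.04747458, -320.07225861])] [ 0.56724731 -0.31652576  0.094     ]
```

Request:
move_arm(rows=[[0, -20, 0, 0, 1], [-5, -35, 0, 0, 1], [-8, -40, 0, 0.02, 1], [-8, -40, 0, 0.02, 1], [-8, -40, 0, 0.02, 1], [-8, -40, 0, 0.02, 1], [-8, -40, 0, 0.02, 1], [-8, -40, 0, 0.02, 1], [-10, -30, 0, 0, 1], [-10, -19, 0, 0, 1], [0, 0, 0, 0, 1], [0, 0, 0, 0, 1]])

```text
time: 25.85
tool_pos: [0.5023, -0.3242, 0.2343]
tool_rot: [3.139, -0.002, -3.062]
contact_force: [0.7, 0.2, -0.2]
opening: 0.0433
grip_force: 20.0
```

```bash
python3 - <<'E'
from h import *
s=monitor.observe();print(s['tool_pos'],s['tool_rot'])
im=snap('wrist','w7')
c=np.array([502.3,-325.3]);th=.0836;u=np.array([np.cos(th),np.sin(th)]);v=np.array([-u[1],u[0]])
def wproj(p):
    c=vision.get_calibration('wrist');K=np.array(c['K']);M=np.array(c['mount']);Rw=R.from_euler('xyz',s['tool_rot']).as_matrix()
    q=M[:3,:3].T@(Rw.T@(np.array(p)-s['tool_pos'])-M[:3,3]); d=np.array([q[0],-q[1]]);th=np.arctan2(np.hypot(*d),-q[2]); return K[:2,2]+K[0,0]*th*d/np.hypot(*d)
b=im[:,:,::-1].copy(); b=cv2.convertScaleAbs(b,alpha=1.3)
b=cv2.resize(b[0:260,120:420],None,fx=2.2,fy=2.2,interpolation=cv2.INTER_CUBIC)
P=[wproj(np.r_[(c+a*97*u+d*34*v)/1000,.04]) for a,d in((1,1),(1,-1),(-1,-1),(-1,1))]
for p in P: cv2.circle(b,tuple(int(t) for t in (p-[120,0])*2.2),3,(0,0,255),-1)
cv2.imwrite('pics/w7c.png',b)
E
```

```text
[ 0.50232979 -0.32416164  0.23427817] [ 3.13903478e+00 -1.74042112e-03 -3.06242540e+00]
```

View pics/w7c.png

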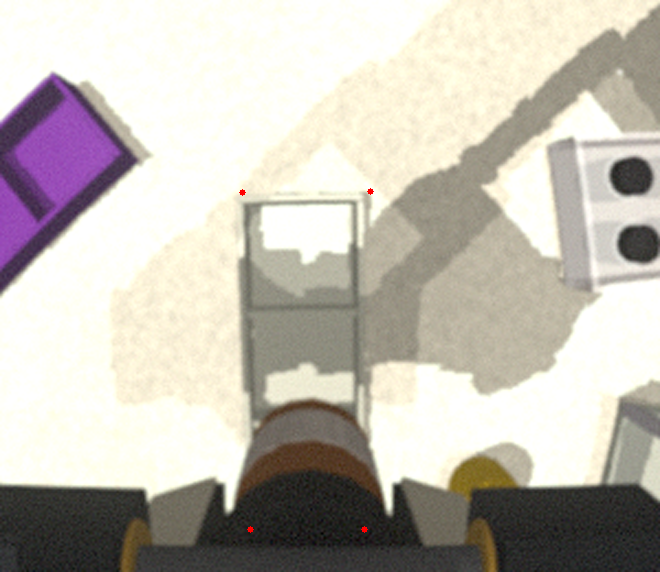

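The predicted near corners (red, row 192) match the tray rim to within about 2 mm. Placing the second jar in the middle compartment.

Request:
move_arm(rows=[[0, -2, -25, 0, 1], [0, 0, -35, 0, 1], [0, 0, -35, 0, 1], [0, 0, -30, 0, 1], [0, 0, -20, 0, 1], [0, 0, -12, 0, 1], [0, 0, -8, 0, 1], [0, 0, -5, 0, 1], [0, 0, -3, 0, 1], [0, 0, -1, 0, 1], [0, 0, -1, 0, 1], [0, 0, 0, 0, 1]])

```text
time: 27.1
tool_pos: [0.503, -0.3268, 0.0612]
tool_rot: [-3.141, 0.001, -3.062]
contact_force: [0.3, -0.3, -0.5]
opening: 0.0434
grip_force: 20.0
```

Request:
move_arm(rows=[[0, 0, -1, 0, 1], [0, 0, -1, 0, 1], [0, 0, 0, 0, 1]])

```text
time: 27.4
tool_pos: [0.5032, -0.3268, 0.0598]
tool_rot: [-3.141, 0.001, -3.061]
contact_force: [-1.4, 2.0, 5.1]
opening: 0.0434
grip_force: 20.0
```

Request:
move_arm(rows=[[0, 0, 0, 0, 0.2], [0, 0, 0, 0, -0.3], [0, 0, 0, 0, -1], [0, 0, 0, 0, -1], [0, 0, 0, 0, -1], [0, 0, 0, 0, -1], [0, 0, 20, 0, -1], [0, 0, 40, 0, -1], [0, 0, 45, 0, -1], [0, 0, 45, 0, -1], [0, 0, 30, 0, -1], [0, 11, 0, 0, -1]])

```text
time: 28.6
tool_pos: [0.5044, -0.3177, 0.2439]
tool_rot: [-3.134, 0.007, -3.062]
contact_force: [0.0, 0.3, 0.1]
opening: 0.0919
grip_force: 0.0
```

Request:
move_arm(rows=[[12, 30, 0, -0.12, -1], [14, 30, 0, -0.14, -1], [14, 30, 0, -0.14, -1], [14, 30, 0, -0.14, -1], [14, 30, 0, -0.14, -1], [14, 30, 0, -0.14, -1], [14, 30, 0, -0.14, -1], [14, 30, 0, -0.14, -1], [14, 30, 0, -0.14, -1], [14, 30, 0, -0.14, 0], [14, 30, 0, -0.14, 0], [6, 10, 0, -0.07, 0]])

```text
time: 29.8
tool_pos: [0.6609, 0.028, 0.2371]
tool_rot: [-3.14, -0.001, 1.63]
contact_force: [-0.3, 0.3, -0.4]
opening: 0.0725
grip_force: 0.0
```

Request:
move_arm(rows=[[0, 0, 0, 0, 0], [0, 0, 0, 0, 0]])

```text
time: 30.0
tool_pos: [0.6602, 0.0243, 0.2377]
tool_rot: [-3.14, 0.0, 1.634]
contact_force: [-0.1, -0.7, 0.5]
opening: 0.0564
grip_force: 0.0
```

```bash
python3 - <<'E'
from h import *
traychk('t6','t8')
b=cv2.imread('pics/t8.png')
a=cv2.convertScaleAbs(b[145:265,275:395],alpha=1.7)
cv2.imwrite('pics/t8c.png',cv2.resize(a,None,fx=5,fy=5,interpolation=cv2.INTER_CUBIC))
E
```

```text
diff mean 8.229311740890688 n>40 203 shift px (-0.10261841409226236, -0.010276451360937244) 0.7557037042246925
```

View pics/t8c.png

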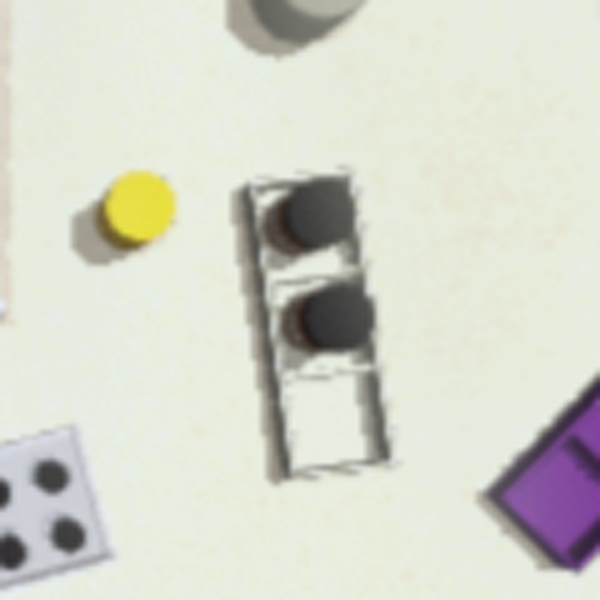

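Both jars are upright in the tray at (318,213) and (337,318), and the tray is unmoved. Turning to the third jar.

Request:
move_arm(rows=[[0, 0, -25, 0, 0], [0, 0, -30, 0, 0], [0, 0, -22, 0, 0], [0, 0, -7, 0, 0], [0, 0, 0, 0, 0], [0, 0, 0, 0, 1], [0, 0, 0, 0, 1], [0, 0, 0, 0, 1], [0, 0, 0, 0, 1], [0, 0, 0, 0, 1], [0, 0, 0, 0, 1]], newtons=25)

```text
time: 31.15
tool_pos: [0.6628, 0.0245, 0.1556]
tool_rot: [3.136, 0.0, 1.632]
contact_force: [6.2, -0.2, -0.9]
opening: 0.0158
grip_force: 25.0
```

Request:
move_arm(rows=[[0, 0, 0, -0.06, 1], [0, 0, 0, -0.11, 1], [0, 0, 0, -0.145, 1], [0, 0, 0, -0.145, 1], [0, 0, 0, -0.145, 1], [0, 0, 0, -0.145, 1], [0, 0, 0, -0.145, 1], [0, 0, 0, -0.145, 1], [0, 0, 0, -0.145, 1], [0, 0, 0, -0.145, 1], [0, 0, 0, -0.145, 1], [0, 0, 0, -0.095, 1]])

```text
time: 32.35
tool_pos: [0.6623, 0.0249, 0.1556]
tool_rot: [-3.142, -0.004, 0.057]
contact_force: [5.1, 1.3, 0.0]
opening: 0.016
grip_force: 25.0
```

Request:
move_arm(rows=[[0, 0, 0, 0, 1], [0, 0, 0, 0, 1]])

```text
time: 32.55
tool_pos: [0.6623, 0.0248, 0.1556]
tool_rot: [-3.142, -0.004, 0.062]
contact_force: [4.8, 2.4, -1.0]
opening: 0.016
grip_force: 25.0
```

Request:
move_arm(rows=[[0, 0, 0, 0, 0], [0, 0, 0, 0, 0], [0, 0, 0, 0, 0], [0, 0, 0, 0, 0], [0, 0, 35, 0, 0], [-2, -1, 45, 0, 0], [-4, 0, 10, 0.14, 0], [-4, 0, 0, 0.14, -1], [-4, 0, 0, 0.14, -1], [-3, 0, 0, 0.14, -1], [-3, 0, 0, 0.14, -1], [0, 0, 0, 0.14, -1]])

```text
time: 33.75
tool_pos: [0.6405, 0.0234, 0.2449]
tool_rot: [-3.142, 0.0, 0.908]
contact_force: [0.5, 0.2, 1.0]
opening: 0.0815
grip_force: 0.0
```

Request:
move_arm(rows=[[0, 0, 0, 0.14, -1], [0, 0, 0, 0.14, -1], [0, 0, 0, 0.14, -1], [0, 0, 0, 0.14, -1], [0, 0, 0, 0.14, -1], [0, 0, 0, 0.14, -1], [0, 0, 0, 0.14, -1], [0, 0, 0, 0.14, -1], [0, 0, 0, 0.14, -1], [0, 0, 0, 0.14, -1], [0, 0, 0, 0.14, -1], [0, 0, 0, 0.14, -1]])

```text
time: 34.95
tool_pos: [0.6407, 0.0234, 0.2447]
tool_rot: [-3.142, -0.0, 2.588]
contact_force: [0.0, -0.5, 0.3]
opening: 0.0917
grip_force: 0.0
```

Request:
move_arm(rows=[[0, 0, 0, 0.14, -1], [0, 0, 0, 0.14, -1], [0, 0, 0, 0.14, -1], [0, 0, 0, 0.1, -1], [0, 0, 0, 0, -1], [0, 0, 0, 0, -1]])

```text
time: 35.55
tool_pos: [0.6408, 0.0234, 0.2447]
tool_rot: [3.141, -0.0, 3.099]
contact_force: [-0.3, -0.7, 1.0]
opening: 0.0915
grip_force: 0.0
```

```bash
python3 -c "from h import *; cap('w9')"
```

```text
[0.6408 0.0234 0.2447] [ 3.141 -0.     3.099]
[ 232   96   44   45 1554] [253.86486486 117.73423423]
((253.7342071533203, 117.61152648925781), 23.026639938354492)
box-centre [0.57516763 0.01935988 0.115     ] centroid [0.5782949  0.01909147 0.115     ]
```

Same position as before, so I'll use the same pick.

Request:
move_arm(rows=[[-33, -2, 0, 0, -1], [-32, -2, 0, 0, -1], [0, 0, 0, 0, -1], [0, 0, -30, 0, -1], [0, 0, -30, 0, -1], [0, 0, -30, 0, -1], [0, 0, -30, 0, -1], [0, 0, -24, 0, -1], [0, 0, -15, 0, -1], [0, 0, -5, 0, -1], [0, 0, 0, 0, -1]], newtons=20)

```text
time: 36.7
tool_pos: [0.5761, 0.0194, 0.0803]
tool_rot: [3.141, -0.001, 3.101]
contact_force: [-0.5, 0.6, 0.5]
opening: 0.0915
grip_force: 0.0
```

Request:
move_arm(rows=[[0, 0, 0, 0, 0.3], [0, 0, 0, 0, 1], [0, 0, 0, 0, 1], [0, 0, 0, 0, 1], [0, 0, 0, 0, 1], [0, 0, 0, 0, 1], [0, 0, 0, 0, 1], [0, 0, 0, 0, 1]])

```text
time: 37.5
tool_pos: [0.5759, 0.0194, 0.0808]
tool_rot: [3.141, 0.0, 3.102]
contact_force: [-1.2, -0.4, 1.2]
opening: 0.0433
grip_force: 20.0
```

Request:
move_arm(rows=[[0, 0, 10, 0, 1], [0, 0, 25, 0, 1], [0, 0, 30, 0, 1], [0, 0, 30, 0, 1], [0, 0, 30, 0, 1], [0, 0, 30, 0, 1], [0, 0, 0, 0, 1], [0, 0, 0, 0, 1]])

```text
time: 38.3
tool_pos: [0.5758, 0.0194, 0.2364]
tool_rot: [-3.142, 0.001, 3.102]
contact_force: [-0.6, 0.2, -1.2]
opening: 0.0431
grip_force: 20.0
```

```bash
python3 -c "from h import *; traychk('t8','t9')"
```

```text
diff mean 5.136842105263158 n>40 0 shift px (0.009321504006599923, 0.008107058635474118) 0.9983040434480818
```

Request:
move_arm(rows=[[0, -20, 0, 0, 1], [-5, -35, 0, 0, 1], [-16, -40, 0, 0.02, 1], [-16, -40, 0, 0.02, 1], [-16, -40, 0, 0.02, 1], [-16, -40, 0, 0.02, 1], [-16, -40, 0, 0.02, 1], [-16, -40, 0, 0.02, 1], [-16, -34, 0, 0, 1], [-19, -22, 0, 0, 1], [0, 0, 0, 0, 1], [0, 0, 0, 0, 1]])

```text
time: 39.55
tool_pos: [0.4392, -0.3313, 0.2344]
tool_rot: [3.139, -0.002, -3.063]
contact_force: [-0.3, 0.6, 0.0]
opening: 0.0433
grip_force: 20.0
```

Request:
move_arm(rows=[[0, 0, -25, 0, 1], [0, 0, -35, 0, 1], [0, 0, -35, 0, 1], [0, 0, -20, 0, 1], [0, 0, 0, 0, 1]])

```text
time: 40.05
tool_pos: [0.4389, -0.3286, 0.1173]
tool_rot: [3.135, -0.005, -3.06]
contact_force: [-0.4, -0.6, -0.1]
opening: 0.0432
grip_force: 20.0
```

Request:
move_arm(rows=[[0, 0, 0, 0, 1], [0, 0, -25, 0, 1], [0, 0, -15, 0, 1], [0, 0, -8, 0, 1], [0, 0, -5, 0, 1], [0, 0, -3, 0, 1], [0, 0, -1, 0, 1], [0, 0, -1, 0, 1], [0, 0, 0, 0, 1]])

```text
time: 40.95
tool_pos: [0.44, -0.3318, 0.0631]
tool_rot: [-3.141, 0.0, -3.061]
contact_force: [0.5, 0.5, -0.9]
opening: 0.0432
grip_force: 20.0
```

Request:
move_arm(rows=[[0, 0, -2, 0, 1], [0, 0, -1, 0, 1], [0, 0, -1, 0, 1], [0, 0, 0, 0, 1]])

```text
time: 41.35
tool_pos: [0.4401, -0.3316, 0.0597]
tool_rot: [-3.141, 0.001, -3.061]
contact_force: [-0.6, 1.8, 7.3]
opening: 0.0434
grip_force: 20.0
```

Request:
move_arm(rows=[[0, 0, 0, 0, 0.2], [0, 0, 0, 0, -0.3], [0, 0, 0, 0, -1], [0, 0, 0, 0, -1], [0, 0, 0, 0, -1], [0, 0, 0, 0, -1], [0, 0, 20, 0, -1], [0, 0, 40, 0, -1], [0, 0, 45, 0, -1], [0, 0, 45, 0, -1], [0, 0, 25, 0, -1], [0, 17, 0, 0, -1]])

```text
time: 42.55
tool_pos: [0.4412, -0.317, 0.2378]
tool_rot: [-3.135, 0.006, -3.063]
contact_force: [-0.3, -0.2, -0.5]
opening: 0.0919
grip_force: 0.0
```

Request:
move_arm(rows=[[1, 35, 0, -0.01, -1], [2, 40, 0, -0.01, -1], [2, 40, 0, -0.01, -1], [2, 40, 0, -0.01, -1], [2, 40, 0, -0.01, -1], [2, 40, 0, -0.01, -1], [2, 40, 0, -0.01, -1], [2, 40, 0, -0.01, -1], [2, 40, 0, -0.01, -1], [2, 40, 0, -0.01, -1], [0, 35, 0, -0.01, -1], [0, 30, 0, -0.01, -1]])

```text
time: 43.75
tool_pos: [0.4575, 0.1476, 0.2326]
tool_rot: [-3.142, -0.002, 3.103]
contact_force: [1.0, -0.4, 0.0]
opening: 0.092
grip_force: 0.0
```

Request:
move_arm(rows=[[0, 0, 0, 0, -1], [0, 0, 0, 0, -1], [0, 0, 0, 0, -1]])

```text
time: 44.05
tool_pos: [0.4584, 0.1447, 0.2332]
tool_rot: [-3.141, -0.001, 3.101]
contact_force: [0.6, -0.2, -0.1]
opening: 0.0917
grip_force: 0.0
```

```bash
python3 - <<'E'
from h import *
s=monitor.observe();print(s['tool_pos'],s['tool_rot'])
traychk('t9','t10')
b=cv2.imread('pics/t10.png')[105:265,165:375]
w=snap('wrist','w10')[:260,:,::-1]
a=cv2.resize(cv2.convertScaleAbs(b,alpha=1.7),None,fx=2,fy=2,interpolation=cv2.INTER_CUBIC)
w=cv2.resize(w,None,fx=320/260,fy=320/260)[:, 120:500]
cv2.imwrite('pics/m10.png',np.hstack([a,w])); print(np.hstack([a,w]).shape)
E
```

```text
[0.45837387 0.14474063 0.233154  ] [-3.14113525e+00 -1.19558566e-03  3.10143222e+00]
diff mean 4.181862348178138 n>40 217 shift px (-0.07620353204084296, 0.0602001717581615) 0.663603321959575
(320, 800, 3)
```

View pics/m10.png

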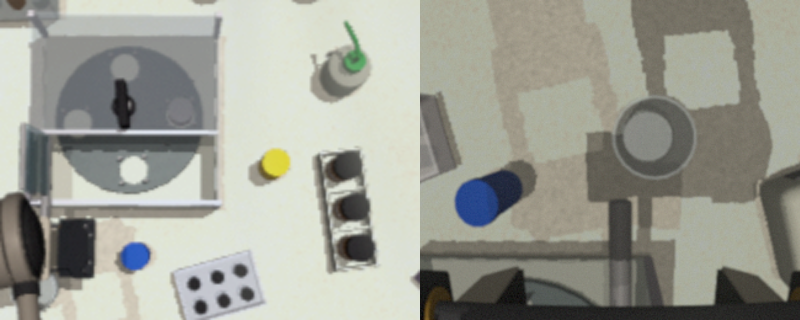

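All three jars stand in the tray at (345,165), (350,207) and (357,247), and the rod is between the fingers at (620,240). Closing the cover.

Request:
move_arm(rows=[[0, 0, -25, 0, -1], [0, 0, -30, 0, -1], [0, 0, -30, 0, -1], [0, 0, -17, 0, -1], [0, 0, 0, 0, 0], [0, 0, 0, 0, 1], [0, 0, 0, 0, 1], [0, 0, 0, 0, 1], [0, 0, 0, 0, 1], [0, 0, 0, 0, 1], [0, 0, 0, 0, 1], [0, 0, 0, 0, 1]], newtons=20)

```text
time: 45.35
tool_pos: [0.4588, 0.1454, 0.1318]
tool_rot: [3.141, 0.0, 3.102]
contact_force: [-0.9, 0.2, 0.2]
opening: 0.0326
grip_force: 0.0
```

Request:
move_arm(rows=[[0, 0, 0, 0, 1], [0, 0, 0, 0, 1], [0, 0, 0, 0, 1], [0, 0, 0, 0, 1]])

```text
time: 45.75
tool_pos: [0.4588, 0.145, 0.1317]
tool_rot: [-3.141, -0.0, 3.102]
contact_force: [0.2, -3.7, 1.0]
opening: 0.0152
grip_force: 20.0
```

Request:
move_arm(rows=[[0, -12, 0, 0, 1], [-1, -20, 0, 0, 1], [-1, -20, 0, 0, 1], [-1, -20, 0, 0, 1], [-1, -20, 0, 0, 1], [0, -20, 0, 0, 1], [-1, -20, 0, 0, 1], [-1, -20, 0, 0, 1], [-1, -20, 0, 0, 1], [-1, -20, 0, 0, 1], [0, -20, 0, 0, 1], [-1, -6, 0, 0, 1]])

```text
time: 46.95
tool_pos: [0.4505, -0.0739, 0.1316]
tool_rot: [3.141, 0.002, 3.1]
contact_force: [7.4, 3.7, -4.0]
opening: 0.0153
grip_force: 20.0
```

Request:
move_arm(rows=[[0, -3, 0, 0, 1], [0, -3, 0, 0, 1], [0, -2, 0, 0, 1], [0, -1, 0, 0, 1], [0, 0, 0, 0, 1]])

```text
time: 47.45
tool_pos: [0.4503, -0.081, 0.1316]
tool_rot: [3.14, 0.001, 3.101]
contact_force: [4.7, 3.2, -4.3]
opening: 0.0156
grip_force: 20.0
```

Request:
move_arm(rows=[[0, -2, 0, 0, 1], [0, -1, 0, 0, 1], [0, -1, 0, 0, 1], [0, 0, 0, 0, 1]])

```text
time: 47.85
tool_pos: [0.4505, -0.0833, 0.1314]
tool_rot: [3.137, 0.002, 3.101]
contact_force: [6.8, 11.7, -4.3]
opening: 0.0153
grip_force: 20.0
```

Request:
move_arm(rows=[[0, -2, 0, 0, 1], [0, 0, 0, 0, 1]])

```text
time: 48.05
tool_pos: [0.4507, -0.0838, 0.1314]
tool_rot: [3.134, 0.002, 3.1]
contact_force: [9.3, 19.7, -4.4]
opening: 0.0154
grip_force: 20.0
```

Request:
move_arm(rows=[[0, 3, 0, 0, 1], [0, 0, 0, 0, 0], [0, 0, 0, 0, -1], [0, 0, 0, 0, -1], [0, 0, 0, 0, -1], [0, 0, 0, 0, -1], [0, 0, 0, 0, -1], [0, 0, 0, 0, -1], [0, 0, 30, 0, -1], [0, 0, 35, 0, -1], [0, 0, 35, 0, -1], [-10, 0, 20, 0, -1]])

```text
time: 49.25
tool_pos: [0.4411, -0.085, 0.2544]
tool_rot: [-3.14, 0.004, 3.102]
contact_force: [0.5, -0.0, -1.0]
opening: 0.0909
grip_force: 0.0
```

Request:
move_arm(rows=[[-10, 40, 0, 0, -1], [-10, 40, 0, 0, -1], [-5, 40, 0, 0, -1], [0, 40, 0, 0, -1], [0, 40, 0, 0, -1], [0, 40, 0, 0, -1], [0, 0, 0, 0, -1], [0, 0, 0, 0, -1]])

```text
time: 50.05
tool_pos: [0.4145, 0.1559, 0.2516]
tool_rot: [-3.141, -0.0, 3.104]
contact_force: [-0.4, -0.2, -0.0]
opening: 0.0917
grip_force: 0.0
```

```bash
python3 - <<'E'
from h import *
traychk('t9','t11'); traychk('t10','t11')
a=cv2.imread('pics/top0.png');b=cv2.imread('pics/t11.png')
# rod columns on a few rows in front of cabinet & predicted shut position
for n,im in(('start',a),('end',b)):
    for r in(222,228): print(n,r,im[r,250:285].mean(1).astype(int))
print([proj('top',(x,y,.158)) for x,y in((.45,-.0815),(.4502,-.067))])
E
```

```text
diff mean 4.8589473684210525 n>40 218 shift px (-0.07039591480805996, 0.06794374926185753) 0.6677076351587419
diff mean 1.1072064777327935 n>40 0 shift px (-0.013587760237079749, 0.009103565046430617) 0.9979216696487533
start 222 [ 95  80  77  81 108 120 118  98  78  83  87  80  75  98 109 111 117 121
 121 122 121 121 121 120 121 121 122 121 121 121 121 121 121 122 122]
start 228 [ 81  78  79  82 108 120 118  91  74  86  89  80  75  99 108 111 117 121
 122 122 121 121 121 121 121 122 121 121 121 122 121 121 121 121 121]
end 222 [130 130 128 124 100  85  83  83  88 115 128 126  98  79  87  91  85  86
 107 119 125 129 129 129 129 129 130 129 129 128 129 129 129 129 129]
end 228 [130 129 127 103  86  85  85  88 116 128 130 127  99  81  88  88  83  87
 109 119 125 129 129 129 129 130 129 129 130 130 129 129 129 129 129]
[array([264.1610753 , 228.12710814]), array([259.16767641, 228.20670713])]
```

The rod is at its shut stop, still at the predicted pixel after release. The tray is unchanged, so I'm handing in.

```bash
python3 -c "from h import *; print(workorder.hand_in())"
```

```text
the job is handed in; nothing more can be done
None
```

The job is handed in: the cover was folded fully open, all three jars stand upright in the white tray (one per compartment), the blank stayed in its bay, and the cover is drawn shut again.

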